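# Bring the board's red dot under the bench punch and prick it

## Task

The wooden paddle board is to get a hook at its red dot. Take it by its handle and slide it along the worktop, without lifting it, until the red dot is right under the tip of the green bench punch; then press the black knob down until the tip touches the board on the dot, and let it come up again. Never bring the punch down beside the dot; leave the board there and everything else where it stands.

Things in the scene. Friction and masses are not known exactly. Their poses are not given: they have to be found in the camera images.
- board: Loose pale wooden paddle board, 0.4 kg. Origin on the worktop under the blade's centre; x points away from the handle, z up. Blade 110 (x) by 100 (y) mm on four 10 mm rubber feet, underside at z 10, top at z 30 mm. Handle: a bar 26 mm wide (y), z 10 to 30 mm, from the blade's edge at x = -55 to its round end at x = -139 mm.
- dot (a point): Centre of the red dot, 14 mm across, painted on the blade's top: at (-15, 12, 30) mm in the board's frame.
- handle (a point): Grip point in the middle of the handle's width and thickness: at (-98, 0, 20) mm in the board's frame.
- stand: Green bench punch, fixed. Origin on the worktop straight below the punch tip; x points from tip to column, z up. Foot 85 by 100 mm, 26 high, from x = 88 to 172 mm; column radius 17 mm at x = 122 mm; head 46 mm wide (y), x -28 to 150, z 175 to 217 mm. The board fits below with its handle toward the front (-x).
- guard_bar (a point): Middle of the front of the fixed yellow guard bar (10 mm thick, 175 mm above the worktop): at (-100, 0, 175) mm in the stand's frame, running 70 mm to either side along y, then back to the head. With the dot under the tip and board and stand in line, the handle's grip point is 17 mm behind this bar: there the gripper must lean 25 to 40 degrees, wrist toward the robot, to clear it.
- punch (a joint): Travel of the spring punch in m: 0 up at rest, positive down, stop at 0.026; the tip meets the board's top at about 0.022. The spring takes about 2 N at the start and 5.5 N at 0.022, so 8 to 15 N on the knob brings the tip onto the board; it rises by itself when let go.
- punch_tip (a point): Lower tip of the punch, 4 mm across, 52 mm above the worktop when up; moves down with the punch.
- knob_top (a point): Top centre of the black round knob on the punch, 44 mm across, straight above the tip, 265 mm above the worktop when up; free from above.
- mug: Loose bystander: green and white mug, 78x109x101 mm, standing on the worktop; origin under its centre. Leave alone.
- small_tin: Loose bystander: flat food tin, 86 across by 40 mm, standing on the worktop; origin under its centre. Leave alone.
- spice_jar: Loose bystander: spice jar with red cap, 45 across by 108 mm, standing on the worktop; origin under its centre. Leave alone.
- pepper_mill: Loose bystander: wooden pepper mill, 58 across by 170 mm, standing on the worktop; origin under its centre. Leave alone.

How it is judged:
By the outcome, as a careful person would: the job done as asked, in the order asked, and still so for the second after the job is handed in, with the robot touching nothing.
It also fails if it takes over 45 s, if anything falls off the work surface, if the arm or the gripper's body presses on something with over 40 N, if the wrist force passes 120 N, or if a joint passes its speed limit or range.

## Robot

A 7-joint arm with a two-finger parallel gripper is mounted at the origin on a cart in front of the work surface, level with it; the furniture and walls round the work are solid. World frame = base frame: x ahead of the robot, y to its left, z up, the work surface at z = 0. Lengths are in m, angles in rad, forces in N, time in s.
With the tool pointing down it reaches from about 0.4 to 0.85 m from the base axis. Payload 10.4 kg.
Tool frame: the origin (TCP) lies midway between the tips of the shut fingers; the grasp point (between the pads) lies 19 mm behind it (manip.hold_point_z is the distance from the TCP to the grasp point, in m); z points along the fingers, y is the line along which they close (so a half turn about z gives the same grasp; the last joint's range is limited). The gripper opens to 85 mm and grips with 20 to 120 N. Pads are 22 mm wide; open, the fingers measure 114 mm over their backs; the gripper's body (76 mm by 85 mm) begins 54 mm behind the grasp point. The pads swing forward as they close: fully open they stand 13 mm farther back than shut.
Start: joints at [-1.354, 0.332, -0.065, 1.46, 0.022, 1.35, -0.088], TCP at [0.148, 0.607, 0.231] pointing down, gripper open.
Joint ranges: [-2.6, 2.6], [-0.5, 2.12], [-1.47, 1.34], [0.16, 2.42], [-1.27, 4.41], [0.06, 2.06], [-2.6, 2.6]. Speed limits (rad/s): [2.22, 2.22, 2.79, 2.79, 3.14, 3.14, 3.14].

## Interface

Orientations are given as a unit quaternion [x, y, z, w].
In Python, from workcell import manip, eyes, job gives the robot as it stands.
- The arm moves only by the shell command python3 -m crank 'ROWS' [FORCE]. ROWS is JSON, a list that holds one entry, the list of rows, each a list of 7 numbers: the finger opening in cm, from 0 to 8.54, then the shift along the world's x, y, z in cm, then the turn, a rotation vector about the world's x, y, z in degrees. In form: [[[hand, x, y, z, ax, ay, az], ...]]. A call has 1 to 20 rows; each row shifts and turns the commanded pose from where the row before left it; what a row does not reach is not made up. A row lasts 1/8 s, in which the tool goes at most 62.5 mm and 10.7 degrees, less where a joint would pass 70% of its speed; a pose out of reach is approached as far as the arm can. A call with a gripper value outside its range is refused whole. The fingers move at their own pace and stop on an object; FORCE is the grip in N (left out, the last holds). Time passes only in rows, so rows that do not move let the fingers close. It gives the time, the measured TCP pose, the force, the opening and the grip force at its end, in the units of the state.
- manip.get_obs(): the state, without advancing time (a new reading comes with each control period).
- eyes.camera(name): name is "scene" or "side" or "wrist"; returns (picture, depth): 384x512x3 uint8, red, green, blue; 384x512 float32, m along the optical axis (not along the pixel's ray), 0 where there is no reading.
- eyes.camera_params(name): a dict with "fx", "fy", "cx", "cy" (pixels), "world_from_camera" (4x4, takes a point from camera to world coordinates); the wrist camera has in their place "hand_eye" (4x4, takes a point from camera to tool coordinates, whose origin is the TCP and whose axes are the flange's). Camera axes: x right, y down, z forward; pixel columns grow to the right and rows downward; lengths in m; the calibration is good to about 2 mm. A picture is of the moment at which its call begins: read the wrist's pose just before it. camera_params takes no time and is no camera call.
- job.hand_in(): hands the job in; it is judged then, once.
The state is a dict: "clock": time; "joint_pos": joint angles; "joint_velocities": joint speeds; "tau": joint torques, N m; "position": TCP position; "ee_rot": TCP orientation; "ft_force": force on the tool from outside, world axes, zero at the start; "torque": the same for the moment, N m; "grip_width": opening from 0.0 (shut) to 1.0 (fully open); "grasp_force": force on a finger pad.
Only numpy, scipy, OpenCV 4.12 (cv2) and the standard library are available. Lean on these libraries where they do the work, as an engineer would, in place of code of your own. Each camera call takes 0.05 s, during which the arm holds its last target. There are 200 camera calls.

## Working session

There is one attempt and no reset: what is moved stays moved. The work goes in short steps, Python scripts to look and compute and a shell command to move; the robot and the scene stay as the last step left them, time stands still between calls to the robot, and variables do not carry over. Pictures are saved under pics/ and viewed, at most 11 in all, crops included, and the job is handed in when it is done.

```bash
mkdir -p pics
cat > h.py <<'E'
import numpy as np, cv2
from workcell import manip, eyes, job
from scipy.spatial.transform import Rotation as R
def cam(n):
    o=manip.get_obs(); im,d=eyes.camera(n); p=eyes.camera_params(n)
    if n=='wrist':
        T=np.eye(4);T[:3,:3]=R.from_quat(o['ee_rot']).as_matrix();T[:3,3]=o['position'];W=T@np.array(p['hand_eye'])
    else: W=np.array(p['world_from_camera'])
    return im,d,p,W
def ray(p,W,u,v): return W[:3,:3]@np.array([(u-p['cx'])/p['fx'],(v-p['cy'])/p['fy'],1.])
def onplane(p,W,u,v,z):
    r=ray(p,W,u,v); return W[:3,3]+r*(z-W[2,3])/r[2]
def cloud(d,p,W):
    v,u=np.indices(d.shape); c=np.stack([(u-p['cx'])/p['fx']*d,(v-p['cy'])/p['fy']*d,d],-1)
    return c@W[:3,:3].T+W[:3,3]
def save(n,im): cv2.imwrite('pics/'+n,im[:,:,::-1])
E
python3 - <<'E'
from h import *
a=[]
for n in ('scene','side'):
    im,d,p,W=cam(n); save(n+'0.png',im); np.savez(n+'0.npz',im=im,d=d,W=W,K=[p['fx'],p['fy'],p['cx'],p['cy']])
    print(n,W.round(3).tolist(),p['fx'])
o=manip.get_obs();print(o['clock'],o['position'],R.from_quat(o['ee_rot']).as_matrix().round(3),manip.hold_point_z)
E
```

```text
scene [[0.882, -0.322, 0.344, 0.236], [-0.471, -0.621, 0.626, -0.707], [0.012, -0.714, -0.7, 0.838], [0.0, 0.0, 0.0, 1.0]] 353.1757827797716
side [[0.999, 0.014, -0.052, 0.612], [0.053, -0.412, 0.91, -0.954], [-0.008, -0.911, -0.412, 0.551], [0.0, 0.0, 0.0, 1.0]] 351.6959479355532
0.1 [0.14833793 0.60679076 0.23058709] [[-0.971  0.237 -0.   ]
 [ 0.237  0.971 -0.001]
 [-0.    -0.001 -1.   ]] 0.0187
```

View pics/scene0.png

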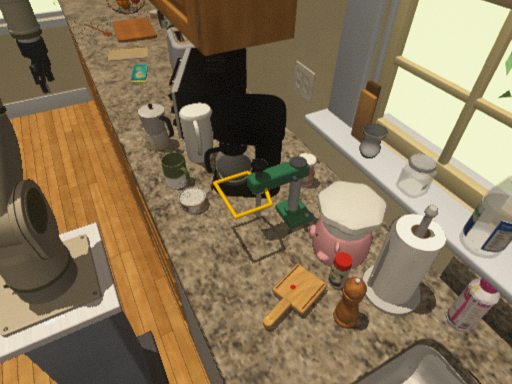

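View pics/side0.png

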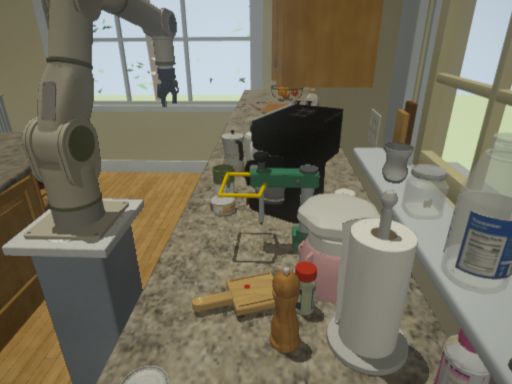

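Scene view: board with its dot at about (293,287) and handle end at (268,322); guard bar at (213-272,175-215); green head from (252,185) to (305,165). Side view: dot at about (247,287), with the knob above the head at (262,160). The jar and mill are close to the board's far side.

Run:
```python
from h import *
for n in ('scene','side'):
    z=np.load(n+'0.npz');im,d,W=z['im'],z['d'],z['W'];p=dict(zip(('fx','fy','cx','cy'),z['K']));P=cloud(d,p,W)
    hsv=cv2.cvtColor(im,cv2.COLOR_RGB2HSV);H,S,V=[hsv[...,i].astype(int) for i in range(3)]
    # dot
    dx=(293,287) if n=='scene' else (247,287)
    m=((H<6)|(H>172))&(S>150); yy,xx=np.nonzero(m); k=(abs(xx-dx[0])<12)&(abs(yy-dx[1])<12)
    print(n,'dot px',xx[k].mean(),yy[k].mean(),k.sum(),onplane(p,W,xx[k].mean(),yy[k].mean(),.03).round(4))
    # board points
    k=(P[...,2]>.022)&(P[...,2]<.040)&(S>90)&(H>5)&(H<25)&(V>120)&(d>0)
    nl,lab,st,_=cv2.connectedComponentsWithStats(k.astype(np.uint8)); l=lab[dx[1]-6,dx[0]-6] or 1+st[1:,4].argmax()
    q=P[lab==l]; print('board',len(q),np.median(q[:,2]).round(4),[c.round(3) for c in cv2.minAreaRect(q[:,:2].astype(np.float32))[:2] for c in np.array(c,ndmin=1)])
    np.save(n+'_b.npy',q)
    # yellow guard
    k=(H>20)&(H<30)&(S>180)&(V>150)&(P[...,2]>.14)&(P[...,2]<.2)&(d>0); q=P[k]
    print('yellow',k.sum(),np.percentile(q,[2,50,98],axis=0).round(3).tolist()); np.save(n+'_y.npy',q)
    r=cv2.minAreaRect(q[:,:2].astype(np.float32));print(cv2.boxPoints(r).round(3).tolist())
    # green head top
    k=(H>60)&(H<90)&(S>110)&(abs(P[...,2]-.217)<.006)&(d>0); q=P[k]
    r=cv2.minAreaRect(q[:,:2].astype(np.float32)); print('head',k.sum(),np.median(q[:,2]),cv2.boxPoints(r).round(3).tolist())
    # knob
    k=(V<70)&(abs(P[...,2]-.265)<.006)&(d>0); yy,xx=np.nonzero(k); q=P[k]; c=(P[(H>60)&(H<90)&(S>110)&(abs(P[...,2]-.217)<.006)]).mean(0)
    q=q[np.linalg.norm(q[:,:2]-c[:2],axis=1)<.12]
    print('knob',len(q),q.min(0).round(3) if len(q) else '',q.max(0).round(3) if len(q) else '')
```

```text
scene dot px 292.61538461538464 286.61538461538464 13 [ 0.5578 -0.3326  0.03  ]
board 1739 0.0287 [np.float64(0.536), np.float64(-0.353), np.float64(0.193), np.float64(0.1)]
yellow 381 [[0.476, -0.172, 0.175], [0.507, -0.131, 0.178], [0.587, -0.026, 0.185]]
[[0.4740000069141388, -0.1720000058412552], [0.5899999737739563, -0.17499999701976776], [0.593999981880188, -0.024000000208616257], [0.4779999852180481, -0.020999999716877937]]
head 395 0.21551365747368867 [[0.5529999732971191, -0.12200000137090683], [0.7250000238418579, -0.12399999797344208], [0.7260000109672546, -0.08100000023841858], [0.5529999732971191, -0.07900000363588333]]
knob 168 [ 0.561 -0.119  0.259] [0.688 0.014 0.271]
side dot px 246.63636363636363 286.09090909090907 11 [ 0.5586 -0.3317  0.03  ]
board 1649 0.0299 [np.float64(0.536), np.float64(-0.353), np.float64(0.191), np.float64(0.101)]
yellow 212 [[0.479, -0.174, 0.177], [0.515, -0.151, 0.179], [0.589, -0.028, 0.187]]
[[0.4779999852180481, -0.02500000037252903], [0.4779999852180481, -0.17599999904632568], [0.5920000076293945, -0.17499999701976776], [0.5910000205039978, -0.02500000037252903]]
head 315 0.2161374064531234 [[0.5580000281333923, -0.12200000137090683], [0.7269999980926514, -0.13099999725818634], [0.7289999723434448, -0.09000000357627869], [0.5600000023841858, -0.08100000023841858]]
knob 115 [ 0.562 -0.121  0.259] [0.685 0.007 0.271]
```

Run:
```python
import cv2,numpy as np
a=cv2.imread('pics/scene0.png')[140:250,200:330];b=cv2.imread('pics/side0.png')[140:250,200:330]
cv2.imwrite('pics/z.png',np.hstack([cv2.resize(x,None,fx=3,fy=3,interpolation=2) for x in (a,b)]))
```

```text
(no output)
```

View pics/z.png

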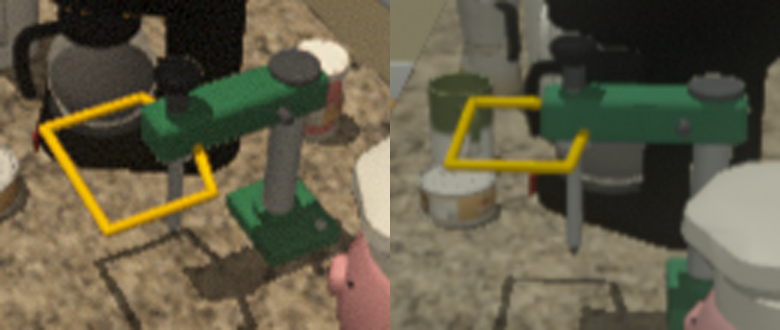

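Run:
```python
from h import *
from scipy.optimize import least_squares
V={}
for n in ('scene','side'):
    z=np.load(n+'0.npz');V[n]=(z['im'],z['d'],z['W'],dict(zip(('fx','fy','cx','cy'),z['K'])))
    q=np.load(n+'_b.npy'); r=cv2.boxPoints(cv2.minAreaRect(q[:,:2].astype(np.float32))); e=[r[1]-r[0],r[2]-r[1]]; e=max(e,key=np.linalg.norm); print(n,'board yaw',np.degrees(np.arctan2(e[1],e[0])))
    y=np.load(n+'_y.npy'); f=y[y[:,0]<.492]; f=f[(f[:,1]>-.16)&(f[:,1]<-.04)]; c=np.polyfit(f[:,1],f[:,0],1); print('front bar x at -.1',np.polyval(c,-.1),'yaw',-np.degrees(np.arctan(c[0])))
    for s in (y[y[:,1]<-.15],y[y[:,1]>-.05]):
        s=s[s[:,0]>.495]; c=np.polyfit(s[:,0],s[:,1],1); print(' side y',np.polyval(c,.53).round(4),'yaw',np.degrees(c[0]).round(2))
W=V
def tri(a,b):
    A=[];B=[]
    for n,(u,v) in (('scene',a),('side',b)):
        _,_,Wm,p=V[n]; r=ray(p,Wm,u,v); r/=np.linalg.norm(r); M=np.eye(3)-np.outer(r,r); A.append(M);B.append(M@Wm[:3,3])
    return np.linalg.lstsq(np.vstack(A),np.hstack(B),rcond=None)[0].round(4)
print('tip',tri((258.2,216.5),(261,222.5)),'knob',tri((259.5,161.5),(259,155)))
# height map
P=np.vstack([cloud(V[n][1],V[n][3],V[n][2])[V[n][1]>0] for n in V])
for y in np.arange(.7,-.6,-.1):
    print(round(y,1),[int(100*P[k,2].max()) if (k:=(abs(P[:,0]-x)<.05)&(abs(P[:,1]-y)<.05)&(P[:,2]<1)).any() else -1 for x in np.arange(.3,.95,.1)])
```

```text
scene board yaw 20.083273
front bar x at -.1 0.4799038173232918 yaw -1.2919265880731994
 side y -0.1682 yaw 4.07
 side y -0.0292 yaw -3.32
side board yaw 18.75744
front bar x at -.1 0.48210570159305594 yaw -0.6285573519975453
 side y -0.1703 yaw 5.53
 side y -0.0308 yaw 0.71
tip [ 0.5821 -0.102   0.0603] knob [ 0.5805 -0.0983  0.2608]
0.7 [0, 0, 0, 44, 22, 22, 22]
0.6 [0, 0, 19, 46, 22, 22, 22]
0.5 [0, 17, 22, 49, 22, 22, 22]
0.4 [0, 15, 22, 63, 61, 62, 60]
0.3 [0, 10, 20, 63, 63, 63, 63]
0.2 [0, 10, 18, 29, 29, 0, 25]
0.1 [0, 4, 28, 29, 29, 29, 61]
0.0 [0, 4, 18, 29, 29, 27, 61]
-0.1 [0, 0, 18, 26, 22, 2, 38]
-0.2 [0, 0, 18, 18, 21, 20, 30]
-0.3 [0, 0, 3, 3, 21, 21, 30]
-0.4 [0, 3, 3, 17, 24, 32, 30]
-0.5 [0, 0, 0, 17, 24, 32, 42]
```

```bash
python3 -m crank '[[[6,2.8,-4,3,0,0,4],[6,2.8,-4,3,0,0,4],[6,2.8,-4,3,0,0,4],[6,2.8,-4,3,0,0,4],[6,2.8,-4,0,0,0,4],[6,2.8,-4,0,0,0,4],[6,2.8,-4,0,0,0,4],[6,2.8,-4,0,0,0,5],[6,2.8,-4,0,0,0,0],[6,0.3,-5,0,0,0,0],[6,0.3,-5,0,0,0,0],[6,0.3,-5,0,0,0,0],[6,0.3,-5,0,0,0,0],[6,0.3,-5,0,0,0,0],[6,0.3,-5,0,0,0,0],[6,0.3,-5,0,0,0,0],[6,0,0,0,0,0,0]]]' 40; python3 -c "
from h import *
o=manip.get_obs();print(R.from_quat(o['ee_rot']).as_matrix().round(3))"
```

```text
clock: 2.22
position: [0.4209, -0.1066, 0.3514]
ee_rot: [-0.164, 0.986, 0.0, 0.0]
ft_force: [-0.8, 1.2, 0.3]
grip_width: 0.702
grasp_force: 0.0
[[-0.946 -0.324  0.   ]
 [-0.324  0.946  0.   ]
 [-0.     0.    -1.   ]]
```

```bash
python3 -m crank '[[[6,0.2,-5,0,1.8,-5.2,0],[6,0.2,-5,-2,1.8,-5.2,0],[6,0.2,-5,-4,1.8,-5.2,0],[6,0.2,-5,-4,1.8,-5.2,0],[6,0.2,-4.2,-4,1.8,-5.2,0],[6,0.1,-4,-4,1.8,-5.2,0],[6,0,0,-2,0,0,0],[6,0,0,0,0,0,0]]]'
python3 - <<'E'
from h import *
o=manip.get_obs();print(R.from_quat(o['ee_rot']).as_matrix().round(3),o['position'])
im,d,p,W=cam('wrist'); save('w1.png',im)
hsv=cv2.cvtColor(im,cv2.COLOR_RGB2HSV);H,S,V=[hsv[...,i].astype(int) for i in range(3)]
m=(((H<6)|(H>172))&(S>150)).astype(np.uint8); n,l,s,c=cv2.connectedComponentsWithStats(m)
for i in range(1,n):
    if s[i,4]>40: print(s[i],c[i],onplane(p,W,*c[i],.03).round(4))
P=cloud(d,p,W); k=(d>0)&(abs(P[...,2]-.03)<.006)&(H<25)&(S>90)
n,l,s,c=cv2.connectedComponentsWithStats(k.astype(np.uint8)); i=1+s[1:,4].argmax(); q=P[l==i]; ax=np.array([np.cos(.34),np.sin(.34)])
D=np.array([.5582,-.332]); t=(q[:,:2]-D)@ax; lat=(q[:,:2]-D)@np.array([-ax[1],ax[0]])
for a in np.arange(-.115,-.05,.01):
    w=lat[abs(t-a)<.004]
    if len(w)>9: print(round(a,3),np.percentile(w,[2,98]).round(4),len(w))
E
```

```text
clock: 3.22
position: [0.4139, -0.3319, 0.1848]
ee_rot: [-0.147, 0.951, 0.023, 0.272]
ft_force: [-0.8, -0.1, -0.1]
grip_width: 0.701
grasp_force: 0.0
[[-0.808 -0.292  0.511]
 [-0.267  0.956  0.123]
 [-0.524 -0.037 -0.851]] [ 0.41388349 -0.33192219  0.18484842]
[226 192   9   6  44] [230.02272727 194.61363636] [ 0.558  -0.3329  0.03  ]
[505 230   7  14  50] [508.16 236.  ] [0.5105 0.0917 0.03  ]
-0.115 [-0.0244 -0.0006] 156
-0.105 [-0.0244 -0.0002] 90
-0.095 [-0.0243 -0.0001] 143
-0.085 [-0.0242 -0.0001] 134
-0.075 [-0.0246 -0.    ] 126
-0.065 [-0.0237 -0.    ] 113
-0.055 [-0.0243 -0.0002] 106
```

View pics/w1.png

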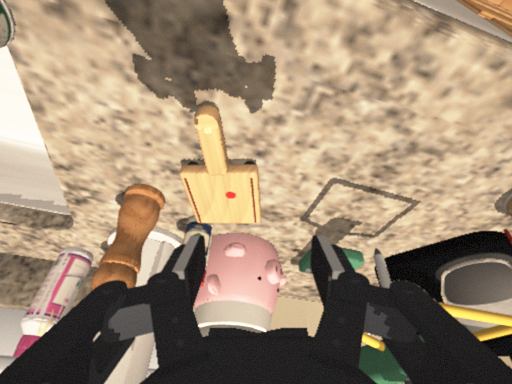

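Wrist view: the handle runs from (207,105) to (218,170), dot at (230,194). Position and yaw agree with the fixed cameras. The last move was cut short, so I'll work out what is left.

```bash
cat >> h.py <<'E'
def togo(yaw,lean,grasp,back=0.):
    """shift in cm, turn in deg to tool pose at yaw/lean with pads at grasp, backed off along tool z"""
    y,L=np.radians([yaw,lean]); z=np.array([np.cos(y)*np.sin(L),np.sin(y)*np.sin(L),-np.cos(L)]); Y=np.array([-np.sin(y),np.cos(y),0])
    T=np.column_stack([np.cross(Y,z),Y,z]); o=manip.get_obs()
    tcp=np.array(grasp)+z*(.0187-back)
    rv=(R.from_matrix(T)*R.from_quat(o['ee_rot']).inv()).as_rotvec(degrees=True)
    print('togo cm',((tcp-o['position'])*100).round(2),'deg',rv.round(2),'z',z.round(3))
E
python3 - <<'E'
from h import *
togo(19.5,33,(.484,-.3715,.026),.10)
togo(19.5,33,(.484,-.3715,.026),0)
E
```

```text
togo cm [ 2.78 -5.36 -9.17] deg [ 2.49 -0.55  2.53] z [ 0.513  0.182 -0.839]
togo cm [  7.91  -3.54 -17.56] deg [ 2.49 -0.55  2.53] z [ 0.513  0.182 -0.839]
```

```bash
python3 -m crank '[[[6,0.9,-1.8,-3,0.8,-0.2,0.8],[6,0.9,-1.8,-3,0.8,-0.2,0.8],[6,1,-1.8,-3.2,0.9,-0.2,0.9],[6,0,0,0,0,0,0],[6,1.3,0.5,-2.1,0,0,0],[6,1.3,0.5,-2.1,0,0,0],[6,0,0,0,0,0,0]]]'
python3 - <<'E'
from h import *
togo(19.5,33,(.484,-.3715,.026),0)
E
```

```text
clock: 4.15
position: [0.4207, -0.2888, 0.1242]
ee_rot: [-0.145, 0.951, 0.004, 0.272]
ft_force: [-0.5, -0.6, 0.4]
grip_width: 0.7
grasp_force: 0.0
togo cm [  7.29  -7.93 -11.38] deg [ 4.42 -0.34  3.33] z [ 0.513  0.182 -0.839]
```

Run:
```python
from h import *
o=manip.get_obs();print(np.round(o['joint_pos'],3),[x for x in dir(manip) if x[0]!='_'])
```

```text
[-0.659 -0.442  1.338  2.241  0.01   0.645  2.603] ['MotionError', 'get_obs', 'hold_point_z']
```

J7 and J3 are at their limits because the hand turned the long way round. I'll back up and take the half-turned grasp.

```bash
python3 -m crank '[[[6,0,1,4,-1.8,5.2,0],[6,0,2,4,-1.8,5.2,0],[6,0,4,4,-1.8,5.2,0],[6,0,4,4,-1.8,5.2,0],[6,0,4,4,-1.8,5.2,0],[6,0,4,2,-1.8,5.2,0],[6,0,0,0,0,0,-10],[6,0,0,0,0,0,-10],[6,0,0,0,0,0,-10],[6,0,0,0,0,0,-10],[6,0,0,0,0,0,-10],[6,0,0,0,0,0,-10],[6,0,0,0,0,0,-10],[6,0,0,0,0,0,-10],[6,0,0,0,0,0,-10],[6,0,0,0,0,0,-10],[6,0,0,0,0,0,-10],[6,0,0,0,0,0,-10],[6,0,0,0,0,0,-10],[6,0,0,0,0,0,-10]]]'
python3 - <<'E'
from h import *
o=manip.get_obs();print(np.round(o['joint_pos'],3));print(R.from_quat(o['ee_rot']).as_matrix().round(3))
E
```

```text
clock: 6.65
position: [0.4209, -0.1004, 0.3458]
ee_rot: [0.872, 0.487, -0.008, -0.045]
ft_force: [-0.2, -0.8, -0.4]
grip_width: 0.701
grasp_force: 0.0
[-0.216 -0.103  0.363  1.7   -0.026  1.606 -0.408]
[[ 0.525  0.849 -0.059]
 [ 0.851 -0.521  0.071]
 [ 0.03  -0.087 -0.996]]
```

```bash
sed -i 's/Y=np.array(\[-np.sin(y),np.cos(y),0\])/Y=np.array([np.sin(y),-np.cos(y),0])/' h.py
python3 - <<'E'
from h import *
togo(19.5,1,(.42,-.30,.25),0)
togo(19.5,33,(.484,-.3715,.026),0.1)
E
```

```text
togo cm [ -0.06 -19.95 -11.45] deg [ -4.42  -2.65 -38.93] z [ 0.016  0.006 -1.   ]
togo cm [  2.13 -28.59 -25.16] deg [ 16.21 -27.94 -39.34] z [ 0.513  0.182 -0.839]
```

```bash
python3 -m crank '[[[6,0,-4,0,-0.9,-0.5,-7.8],[6,0,-4,-1,-0.9,-0.5,-7.8],[6,0,-4,-2,-0.9,-0.5,-7.8],[6,0,-4,-3,-0.9,-0.5,-7.8],[6,0,-4,-3,-0.9,-0.5,-7.8],[6,0.4,-3,-3,1.8,-5,0],[6,0.4,-2,-3,1.8,-5,0],[6,0.4,-2,-3,1.8,-5,0],[6,0.4,-1,-3,1.8,-5,0],[6,0.4,-1,-2,1.8,-5,0],[6,0.4,0,-2,1.8,-5,0],[6,0,0,0,0,0,0]]]'
python3 - <<'E'
from h import *
o=manip.get_obs();print(np.round(o['joint_pos'],3))
togo(19.5,33,(.484,-.3715,.026),0.1)
togo(19.5,33,(.484,-.3715,.026),0)
im,d,p,W=cam('scene')
E
```

```text
clock: 8.15
position: [0.4428, -0.3905, 0.0933]
ee_rot: [0.946, 0.164, 0.276, -0.05]
ft_force: [-0.1, -0.5, 0.1]
grip_width: 0.703
grasp_force: 0.0
[ 0.46   0.355  0.567  1.942 -0.936  0.991  0.335]
togo cm [-0.06  0.42  0.09] deg [-0.1  -0.49 -0.2 ] z [ 0.513  0.182 -0.839]
togo cm [ 5.08  2.23 -8.29] deg [-0.1  -0.49 -0.2 ] z [ 0.513  0.182 -0.839]
```

```bash
python3 -m crank '[[[6,1.3,0.9,-2.1,0,-0.5,0],[6,1.3,0.5,-2.1,0,0,0],[6,1.3,0.5,-2.1,0,0,0],[6,0.6,0.2,-1,0,0,0],[6,0.6,0.2,-1,0,0,0],[6,0,0,0,0,0,0],[6,0,0,0,0,0,0]]]'
python3 - <<'E'
from h import *
togo(19.5,33,(.484,-.3715,.026),0)
im,d,p,W=cam('wrist'); save('w2.png',im)
E
```

```text
clock: 9.07
position: [0.4957, -0.3674, 0.0123]
ee_rot: [0.944, 0.165, 0.281, -0.048]
ft_force: [-0.2, 0.5, 0.1]
grip_width: 0.701
grasp_force: 0.0
togo cm [-0.21 -0.07 -0.2 ] deg [ 0.06  0.2  -0.32] z [ 0.513  0.182 -0.839]
```

View pics/w2.png

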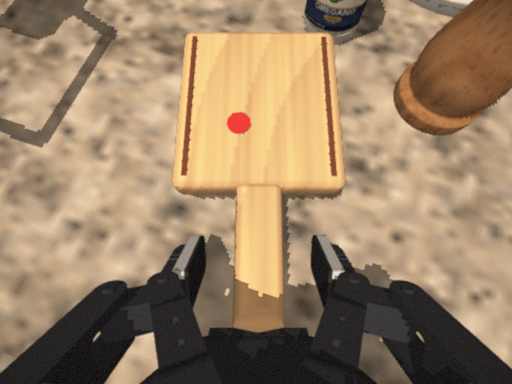

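Handle centred between the pads, dot at (239,123). Closing.

```bash
python3 -m crank '[[[6,-0.2,0,-0.2,0,0,0],[2,0,0,0,0,0,0],[2,0,0,0,0,0,0],[2,0,0,0,0,0,0],[2,0,0,0,0,0,0]]]' 60
python3 - <<'E'
from h import *
def dot(n,g,r=30):
    im,d,p,W=cam(n);hsv=cv2.cvtColor(im,cv2.COLOR_RGB2HSV);H,S=hsv[...,0],hsv[...,1]
    m=((H<6)|(H>172))&(S>150);v,u=np.nonzero(m)
    q=np.array([onplane(p,W,a,b,.03) for a,b in zip(u,v)]);k=np.linalg.norm(q[:,:2]-g,axis=1)<.02
    print(n,k.sum(),q[k].mean(0).round(4))
for n in ('wrist','scene','side'): dot(n,(.558,-.332))
E
```

```text
clock: 9.75
position: [0.4938, -0.3672, 0.0099]
ee_rot: [0.944, 0.165, 0.281, -0.048]
ft_force: [-1.6, -1.0, 3.8]
grip_width: 0.291
grasp_force: 60.9
wrist 382 [ 0.558  -0.3318  0.03  ]
scene 15 [ 0.5581 -0.3321  0.03  ]
side 9 [ 0.5586 -0.331   0.03  ]
```

Run:
```python
from h import *
Ps=[]
for n in ('scene','side'):
    z=np.load(n+'0.npz');P=cloud(z['d'],dict(zip(('fx','fy','cx','cy'),z['K'])),z['W']);Ps.append(P[z['d']>0])
P=np.vstack(Ps)
for lo,hi in ((.012,.05),(.05,.16),(.255,.40)):
  print(lo,hi,[(round(y,2),P[k,0].min().round(3)) for y in np.arange(-.32,.12,.03) if (k:=(abs(P[:,1]-y)<.015)&(P[:,2]>lo)&(P[:,2]<hi)&(P[:,0]>(.62 if hi<.05 else .5))&(P[:,0]<1)).sum()>2])
```

```text
0.012 0.05 [(np.float64(-0.32), np.float64(0.508)), (np.float64(-0.29), np.float64(0.525)), (np.float64(-0.26), np.float64(0.674)), (np.float64(-0.23), np.float64(0.679)), (np.float64(-0.14), np.float64(0.666)), (np.float64(-0.11), np.float64(0.666)), (np.float64(-0.08), np.float64(0.666)), (np.float64(-0.05), np.float64(0.668)), (np.float64(-0.02), np.float64(0.69)), (np.float64(0.01), np.float64(0.624)), (np.float64(0.04), np.float64(0.58)), (np.float64(0.07), np.float64(0.543)), (np.float64(0.1), np.float64(0.524))]
0.05 0.16 [(np.float64(-0.32), np.float64(0.666)), (np.float64(-0.29), np.float64(0.66)), (np.float64(-0.26), np.float64(0.674)), (np.float64(-0.23), np.float64(0.674)), (np.float64(-0.2), np.float64(0.687)), (np.float64(-0.17), np.float64(0.942)), (np.float64(-0.14), np.float64(0.941)), (np.float64(-0.11), np.float64(0.573)), (np.float64(-0.08), np.float64(0.575)), (np.float64(-0.05), np.float64(0.941)), (np.float64(-0.02), np.float64(0.817)), (np.float64(0.01), np.float64(0.65)), (np.float64(0.04), np.float64(0.647)), (np.float64(0.07), np.float64(0.586)), (np.float64(0.1), np.float64(0.56))]
0.255 0.4 [(np.float64(-0.32), np.float64(0.869)), (np.float64(-0.29), np.float64(0.871)), (np.float64(-0.26), np.float64(0.979)), (np.float64(-0.23), np.float64(0.98)), (np.float64(-0.2), np.float64(0.879)), (np.float64(-0.17), np.float64(0.867)), (np.float64(-0.14), np.float64(0.867)), (np.float64(-0.11), np.float64(0.559)), (np.float64(-0.08), np.float64(0.562)), (np.float64(-0.05), np.float64(0.915)), (np.float64(-0.02), np.float64(0.682)), (np.float64(0.01), np.float64(0.629)), (np.float64(0.04), np.float64(0.577)), (np.float64(0.07), np.float64(0.548)), (np.float64(0.1), np.float64(0.539))]
```

```bash
python3 -m crank '[[[2,0,1,0,0,0,-1],[2,0,1.5,0,0,0,-1.5],[2,0,2,0,0,0,-1.5],[2,0,2,0,0,0,-1.5],[2,0,2,0,0,0,-1.5],[2,0,2,0,0,0,-1.5],[2,0,2,0,0,0,-1.5],[2,0,2,0,0,0,-1.5],[2,0,2,0,0,0,-1.5],[2,0,2,0,0,0,-1.5],[2,0.1,1.5,0,0,0,-1.5],[2,0.1,1.5,0,0,0,-1.5],[2,0.2,1.5,0,0,0,-1],[2,0.1,1,0,0,0,-1],[2,0,0,0,0,0,0],[2,0,0,0,0,0,0]]]'
cat >> h.py <<'E'
def dot(n,g,r=.03):
    im,d,p,W=cam(n);hsv=cv2.cvtColor(im,cv2.COLOR_RGB2HSV);H,S=hsv[...,0],hsv[...,1]
    m=((H<6)|(H>172))&(S>150);v,u=np.nonzero(m)
    q=np.array([onplane(p,W,a,b,.03) for a,b in zip(u,v)]);k=np.linalg.norm(q[:,:2]-g,axis=1)<r
    print(n,k.sum(),q[k].mean(0).round(4) if k.any() else '',(u[k].mean(),v[k].mean()) if k.any() else '')
    return im
E
python3 - <<'E'
from h import *
o=manip.get_obs();print(np.round(o['joint_pos'],3))
g=(.571,-.115); a=dot('wrist',g); dot('scene',g); b=dot('side',g)
save('w3.png',a); save('s3.png',b); print(R.from_quat(o['ee_rot']).as_matrix().round(3))
togo(-.5,33,o['position'],0)
E
```

```text
clock: 11.9
position: [0.4987, -0.126, 0.0097]
ee_rot: [0.958, 0.004, 0.285, -0.001]
ft_force: [-2.4, 2.7, 6.8]
grip_width: 0.292
grasp_force: 61.5
[ 0.467  0.141 -0.218  2.405 -1.254  0.12  -0.083]
wrist 386 [ 0.571 -0.114  0.03 ] (np.float64(238.51554404145077), np.float64(116.95077720207254))
scene 8 [ 0.5714 -0.1137  0.03  ] (np.float64(256.875), np.float64(226.875))
side 3 [ 0.5719 -0.1125  0.03  ] (np.float64(257.0), np.float64(234.0))
[[ 0.837  0.008  0.547]
 [ 0.007 -1.     0.004]
 [ 0.547  0.001 -0.837]]
togo cm [ 1.02 -0.01 -1.57] deg [ 0.03  0.16 -0.97] z [ 0.545 -0.005 -0.839]
```

View pics/w3.png

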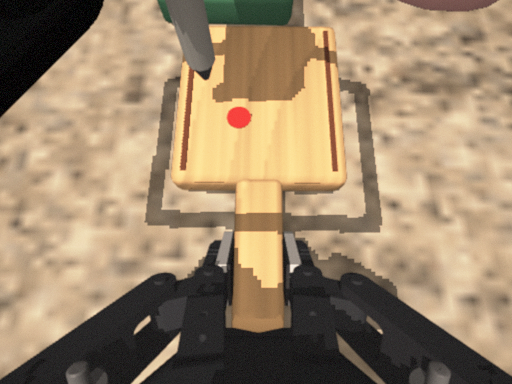

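Wrist view: dot at (238.5,117), punch tip at about (207,75), seen above the board.

Run:
```python
from h import *
im,d,p,W=cam('wrist')
for u,v in ((205,75),(207,77),(209,73)): print(onplane(p,W,u,v,.052).round(4), d[v,u])
c=cv2.resize(im[40:140,170:270],None,fx=5,fy=5,interpolation=cv2.INTER_NEAREST); save('w4.png',c)
```

```text
[ 0.582  -0.0977  0.052 ] 0.13453275
[ 0.5808 -0.0988  0.052 ] 0.1373984
[ 0.5832 -0.0997  0.052 ] 0.13487789
```

View pics/w4.png

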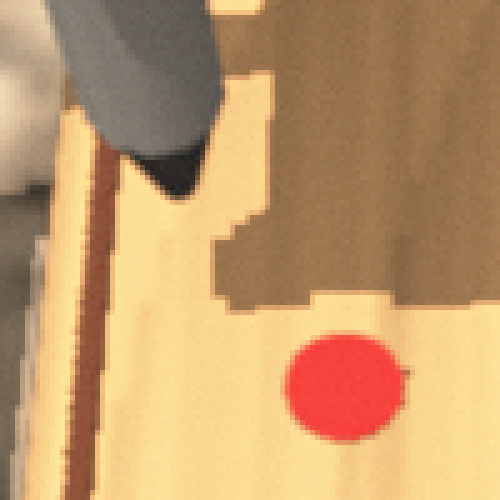

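```bash
python3 -m crank '[[[2,0.3,0.4,0,0,0,0],[2,0.3,0.5,0,0,0,0],[2,0.2,0.4,0,0,0,0],[2,0.2,0.3,0,0,0,0],[2,0,0,0,0,0,0],[2,0,0,0,0,0,0]]]'
python3 - <<'E'
from h import *
o=manip.get_obs();print(np.round(o['joint_pos'],3))
im=dot('wrist',(.581,-.099)); save('w5.png',cv2.resize(im[20:170,150:330],None,fx=4,fy=4,interpolation=cv2.INTER_NEAREST))
_,_,p,W=cam('wrist')
P=np.linalg.inv(W)@np.array([.5808,-.0985,.052,1]); print(p['cx']+p['fx']*P[0]/P[2],p['cy']+p['fy']*P[1]/P[2])
E
```

```text
clock: 12.85
position: [0.5089, -0.112, 0.0098]
ee_rot: [0.958, 0.002, 0.286, 0.001]
ft_force: [-0.1, -5.3, 4.1]
grip_width: 0.287
grasp_force: 60.9
[ 0.386  0.147 -0.188  2.397 -1.218  0.092 -0.166]
wrist 382 [ 0.5812 -0.1006  0.03  ] (np.float64(239.02094240837695), np.float64(117.05759162303664))
232.0845568551091 94.3311973988367
```

View pics/w5.png

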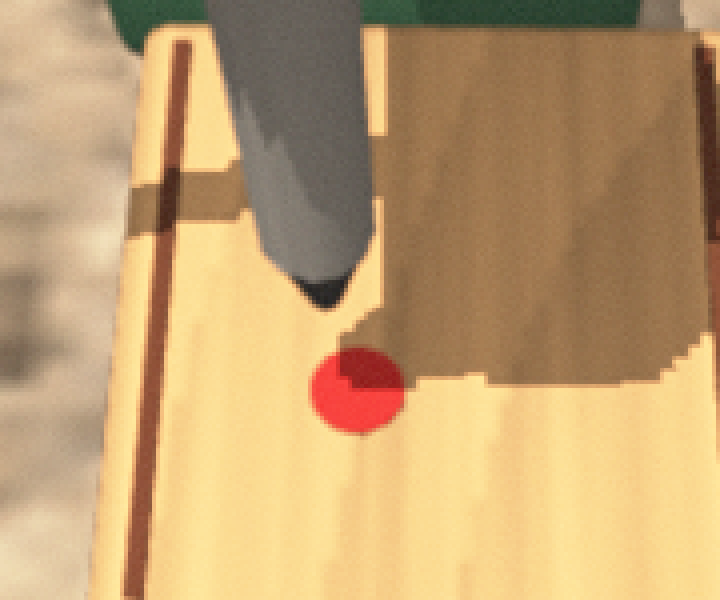

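```bash
python3 -m crank '[[[2,0,0.2,0,0,0,0],[2,0,0,0,0,0,0],[2,0,0,0,0,0,0]]]'
python3 - <<'E'
from h import *
im=dot('wrist',(.581,-.099)); dot('scene',(.581,-.099))
_,_,p,W=cam('wrist')
k=(cv2.cvtColor(im,cv2.COLOR_RGB2GRAY)<60)[80:110,210:260]; v,u=np.nonzero(k); v+=80;u+=210; print(u.min(),u.max(),v.max(),u[v>=v.max()-2].mean())
print(onplane(p,W,u[v>=v.max()-2].mean(),v.max()-2,.052).round(4))
E
```

```text
clock: 13.32
position: [0.5089, -0.1097, 0.0098]
ee_rot: [0.958, 0.003, 0.286, 0.0]
ft_force: [-0.4, -5.8, 4.3]
grip_width: 0.291
grasp_force: 61.0
wrist 379 [ 0.5812 -0.0982  0.03  ] (np.float64(238.9920844327177), np.float64(117.06596306068602))
scene 8 [ 0.5822 -0.0977  0.03  ] (np.float64(257.5), np.float64(222.0))
230 241 96 235.69230769230768
[ 0.581 -0.098  0.052]
```

Dot and tip agree within about 0.5 mm. Releasing, then backing out carefully.

```bash
python3 -m crank '[[[5,0,0,0,0,0,0],[5,0,0,0,0,0,0],[5,0,0,0,0,0,0],[5,-0.4,0,0.6,0,0,0],[5,-0.4,0,0.6,0,0,0],[5,0,0,0,0,0,0]]]'
python3 - <<'E'
from h import *
o=manip.get_obs();print(np.round(o['joint_pos'],3)); dot('wrist',(.581,-.099));dot('scene',(.581,-.099))
E
```

```text
clock: 14.22
position: [0.5008, -0.1085, 0.0219]
ee_rot: [0.958, 0.004, 0.286, -0.0]
ft_force: [-0.4, -0.6, 0.6]
grip_width: 0.587
grasp_force: 0.0
[ 0.324  0.094 -0.127  2.416 -1.01   0.118 -0.385]
wrist 318 [ 0.5811 -0.0981  0.03  ] (np.float64(242.3930817610063), np.float64(116.26415094339623))
scene 9 [ 0.5815 -0.0979  0.03  ] (np.float64(257.3333333333333), np.float64(222.11111111111111))
```

```bash
python3 -m crank '[[[5,-0.5,0,0.8,0,0,0],[5,-0.5,0,0.8,0,0,0],[5,0,0,0,0,0,0]]]'
python3 - <<'E'
from h import *
o=manip.get_obs();print(np.round(o['joint_pos'],3),R.from_quat(o['ee_rot']).as_matrix()[:,2].round(3))
E
```

```text
clock: 14.7
position: [0.4907, -0.1097, 0.0378]
ee_rot: [0.958, 0.002, 0.286, 0.0]
ft_force: [-0.8, -0.1, -0.5]
grip_width: 0.588
grasp_force: 0.0
[ 0.662  0.05  -0.453  2.415 -0.709  0.149 -0.675] [ 0.548  0.001 -0.837]
```

```bash
python3 -m crank '[[[5,-0.5,0,0.8,0,0,0],[5,-0.5,0,0.8,0,0,0],[5,-0.6,0,1,0,0,0],[5,-0.6,0,1,0,0,0],[5,-0.8,0,1.4,0,0,0],[5,-0.8,0,1.4,0,0,0],[5,0,0,0,0,0,0]]]'
python3 - <<'E'
from h import *
o=manip.get_obs();print(np.round(o['joint_pos'],3),R.from_quat(o['ee_rot']).as_matrix().round(3).tolist()); dot('scene',(.581,-.099))
E
```

```text
clock: 15.58
position: [0.4558, -0.1108, 0.1019]
ee_rot: [0.958, 0.003, 0.287, 0.002]
ft_force: [0.3, -1.0, -0.4]
grip_width: 0.583
grasp_force: 0.0
[ 1.574 -0.373 -1.168  2.416 -1.14   0.577 -0.327] [[0.836, 0.004, 0.549], [0.006, -1.0, -0.002], [0.549, 0.005, -0.836]]
scene 9 [ 0.5815 -0.0979  0.03  ] (np.float64(257.3333333333333), np.float64(222.11111111111111))
```

```bash
python3 -m crank '[[[3,-1,0,1,0,0,0],[2,-1,0,1,0,0,0],[0,-1,0,1,0,0,0],[0,0,0,2,0,2,0],[0,0,0,3,0,4,0],[0,0,0,3,0,4,0],[0,0,0,3,0,4,0],[0,0,0,4,0,4,0],[0,0,0,4,0,4,0],[0,0,0,2,0,4,0],[0,0,0,0,0,0,0]]]'
python3 - <<'E'
from h import *
o=manip.get_obs();print(np.round(o['joint_pos'],3),R.from_quat(o['ee_rot']).as_matrix().round(3).tolist())
E
```

```text
clock: 17.0
position: [0.435, -0.1132, 0.3455]
ee_rot: [0.998, 0.004, 0.06, -0.004]
ft_force: [0.1, -0.3, -0.3]
grip_width: 0.001
grasp_force: 0.0
[ 1.58  -0.333 -1.086  1.737 -0.361  1.464 -1.039] [[0.993, 0.009, 0.12], [0.008, -1.0, 0.008], [0.121, -0.007, -0.993]]
```

```bash
python3 -m crank '[[[0,3,0.3,0,0,1,0],[0,4,0.4,0,0,1,0],[0,4,0.4,0,0,1,0],[0,3.6,0.4,-1.5,0,1,0],[0,0,0,-1.5,0,0,0],[0,0,0,0,0,0,0]]]'
python3 - <<'E'
from h import *
o=manip.get_obs();print(np.round(o['joint_pos'],3),R.from_quat(o['ee_rot']).as_matrix()[:,2].round(3))
dot('scene',(.581,-.099)); im,_,_,_=cam('side'); save('s6.png',cv2.resize(im[80:310,150:410],None,fx=2.5,fy=2.5))
E
```

```text
clock: 17.75
position: [0.5245, -0.1008, 0.3184]
ee_rot: [1.0, 0.01, 0.019, -0.006]
ft_force: [-0.1, 0.3, 0.3]
grip_width: -0.004
grasp_force: 0.0
[ 1.245  0.304 -1.35   1.541  0.289  1.495 -1.657] [ 0.038  0.011 -0.999]
scene 8 [ 0.5809 -0.0976  0.03  ] (np.float64(257.125), np.float64(222.125))
```

View pics/s6.png

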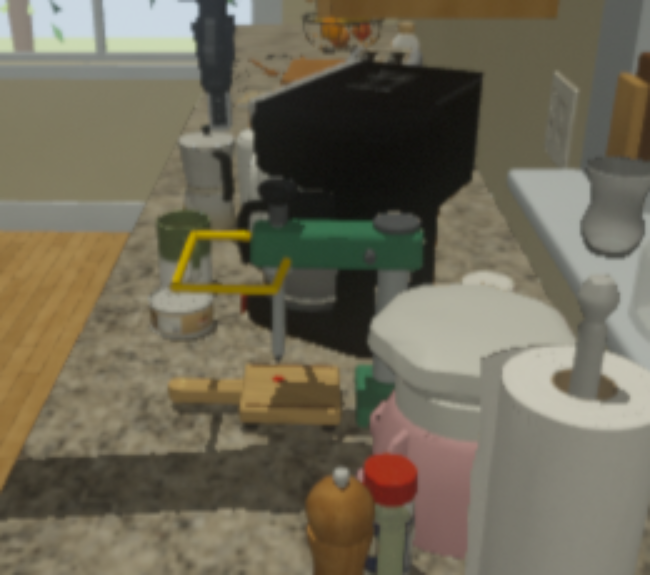

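The side view shows the tip (279,360) straight above the dot (279,380). The gripper is 56 mm short of the knob.

```bash
python3 -m crank '[[[0,2,0,0,0,0,0],[0,2,0.1,0,0,0,0],[0,1.6,0.1,-1,0,0,0],[0,0,0,-1,0,0,0],[0,0,0,0,0,0,0]]]'
python3 - <<'E'
from h import *
o=manip.get_obs();print(np.round(o['joint_pos'],3),R.from_quat(o['ee_rot']).as_matrix()[:,2].round(3))
E
```

```text
clock: 18.48
position: [0.58, -0.1008, 0.301]
ee_rot: [1.0, 0.008, 0.02, -0.003]
ft_force: [0.2, -0.6, 1.3]
grip_width: 0.001
grasp_force: 0.0
[ 1.027  0.447 -1.247  1.44   0.423  1.511 -1.751] [ 0.04   0.007 -0.999]
```

```bash
python3 -m crank '[[[0,0.1,0.2,-1.5,0,0,0],[0,0,0,-1.5,0,0,0],[0,0,0,-0.5,0,0,0],[0,0,0,-0.5,0,0,0],[0,0,0,-0.5,0,0,0],[0,0,0,0,0,0,0]]]'
```

```text
clock: 19.23
position: [0.582, -0.098, 0.2559]
ee_rot: [1.0, 0.009, 0.02, -0.004]
ft_force: [-2.1, -0.9, 2.0]
grip_width: -0.004
grasp_force: 1.1
```

```bash
python3 -m crank '[[[0,0,0,-0.4,0,0,0],[0,0,0,-0.4,0,0,0],[0,0,0,-0.3,0,0,0],[0,0,0,0,0,0,0]]]'
```

```text
clock: 19.73
position: [0.5822, -0.0979, 0.2449]
ee_rot: [1.0, 0.009, 0.021, -0.004]
ft_force: [-0.1, 0.4, 2.9]
grip_width: -0.001
grasp_force: 1.9
```

```bash
python3 -m crank '[[[0,0,0,-0.2,0,0,0],[0,0,0,-0.1,0,0,0],[0,0,0,0,0,0,0]]]'
```

```text
clock: 20.1
position: [0.5822, -0.0979, 0.2426]
ee_rot: [1.0, 0.009, 0.021, -0.004]
ft_force: [-3.0, -0.8, 9.4]
grip_width: -0.003
grasp_force: 4.5
```

```bash
python3 -m crank '[[[0,0,0,-0.1,0,0,0],[0,0,0,0,0,0,0],[0,0,0,0,0,0,0]]]'
python3 - <<'E'
from h import *
im=dot('scene',(.581,-.099)); b=dot('side',(.581,-.099)); save('p7.png',np.hstack([cv2.resize(im[150:250,210:310],None,fx=4,fy=4),cv2.resize(b[150:250,210:310],None,fx=4,fy=4)]))
E
```

```text
clock: 20.48
position: [0.5823, -0.098, 0.2422]
ee_rot: [1.0, 0.008, 0.021, -0.004]
ft_force: [-4.4, -0.4, 13.9]
grip_width: 0.0
grasp_force: 7.3
scene 5 [ 0.5815 -0.0983  0.03  ] (np.float64(257.4), np.float64(222.2))
side 1 [ 0.5797 -0.0961  0.03  ] (np.float64(260.0), np.float64(231.0))
```

View pics/p7.png

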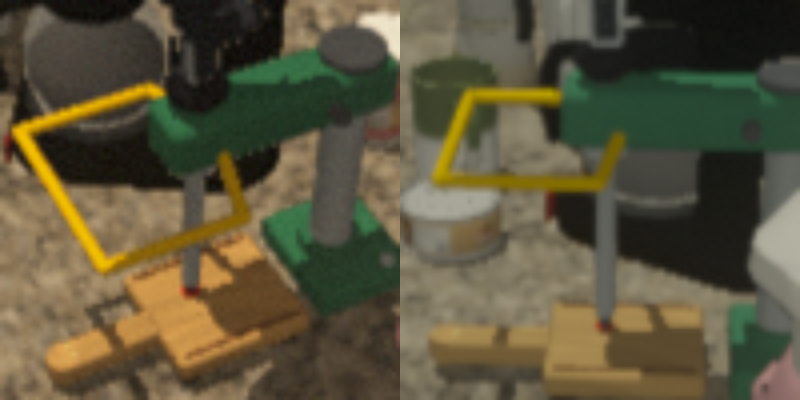

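The tip rests on the dot in both views ((190,290) left, (605,325) right), with the force risen to 14 N. Now I'll let it up.

```bash
python3 -m crank '[[[0,0,0,0.5,0,0,0],[0,0,0,0.8,0,0,0],[0,0,0,1,0,0,0],[0,0,0,2,0,0,0],[0,0,0,3,0,0,0],[0,0,0,3,0,0,0],[0,-2,0,3,0,0,0],[0,0,0,0,0,0,0],[0,0,0,0,0,0,0]]]'
python3 - <<'E'
from h import *
im=dot('scene',(.581,-.099))
d,p,W=cam('scene')[1:]; P=cloud(d,p,W); k=(np.linalg.norm(P[...,:2]-[.581,-.099],axis=-1)<.02)&(P[...,2]>.22)&(P[...,2]<.285)&(d>0); print('knob z',np.percentile(P[k][:,2],[50,90]).round(3),k.sum())
b=cam('side')[0]; save('p8.png',np.hstack([cv2.resize(im[140:250,190:310],None,fx=3,fy=3),cv2.resize(b[140:250,190:310],None,fx=3,fy=3)]))
E
```

```text
clock: 21.7
position: [0.5619, -0.0982, 0.3739]
ee_rot: [1.0, 0.008, 0.02, -0.004]
ft_force: [-0.0, 0.3, -1.4]
grip_width: -0.0
grasp_force: 0.0
scene 8 [ 0.5809 -0.0976  0.03  ] (np.float64(257.125), np.float64(222.125))
knob z [0.261 0.264] 174
```

View pics/p8.png

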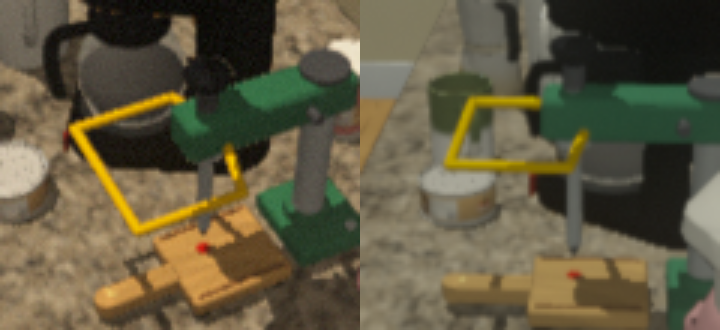

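The punch is up again, the dot is still under the tip ((203,247) left, (574,273) right), and the robot is clear of everything.

```bash
python3 -c "
from workcell import job
print(job.hand_in())"
```

```text
the job is handed in; nothing more can be done
None
```

The board was slid until its red dot was under the punch tip, the tip was pressed onto the dot once (14 N), the punch came back up, and the job was handed in at about 22 s; the verdict was not shown.

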